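# Refit the garnish slicer's blade and lock its clamp rod with the cam lever

### The job

Put the loose blade back into the slicer: lay it flat on the sloping bed, grip upwards, with its notch over the locating pin and its notched edge right down against the ledge, and let go. Then slide the square clamp rod in until its end bears on the end of the blade, and only then flip the cam lever over centre, fully closed, to lock the rod there. Leave the other things on the table where they stand.

Things in the scene. Friction and masses are not known exactly. Their poses are not given: they have to be found in the camera images.
- bed: Sloping blade bed of the fixed slicer. Origin on its surface at the foot of the ledge, in line with the pin, 50 mm above the table. x: uphill along the bed (rises 30 deg away from the robot); y: level along the ledge, to the left; z: square out of the bed, leaning 30 deg to the robot. Surface x 0 to 105, y -80 to 130 mm. Ledge: strip x -8 to 0, 10 mm high. Behind it, a clear tray 45 mm high.
- pin (a point): Top of the single locating pin on the bed, at bed (8, 0, 10) mm: square to the bed, 8 mm in diameter, 10 mm high. Axes as bed.
- blade_grip (a point): Loose steel blade, 70 x 110 x 4 mm, 0.12 to 0.24 kg, flat on the table, black grip ridge up. Point: middle of the ridge (12 mm thick in x, 60 long in y, 22 high), 15 mm above the blade's underside. The notched long edge is 48 mm away towards -x, the plain one 22 mm towards +x, the ends +-55 mm in y; z out of the plate. Seated, it is at bed (48, 0, 15) mm, axes as bed.
- blade_notch (a point): Middle of the blade's notch, an open square slot in the middle of the notched edge, 13 mm wide and 15 mm deep. Point 40 mm from blade_grip towards -x, at the plate's mid thickness. Axes as blade_grip.
- blade_end (a point): On the blade's +y end face, 9 mm from the notched edge, at mid thickness: where the rod must bear. Axes as blade_grip.
- rod_end (a point): Middle of the inner (-y) end of the loose square steel clamp rod, 18 x 18 x 130 mm, 0.22 kg, lying along the ledge at bed x = 9, z = 9 mm in the guide block, about 1.5 mm play. Slides along bed y against 1 to 4 N while the lever is open. Starts drawn back, 15 to 38 mm short of the seated blade's end (bed y = 55). Axes: y along the rod, outwards, x level, z vertical.
- rod_tab (a point): Black tab standing up, square to the bed, at the rod's outer end: 30 mm wide (bed x), 10 mm thick (bed y), its top 60 mm above the bed surface. Point: its middle, 42 mm above the bed surface, 125 mm from the rod's inner end. Push its outer (+y) face towards -y, or pinch it along the rod. Under it only a 26 mm rail and the ledge go on, to bed y = 242. Axes as rod_end.
- cam_lever (a joint): Cam lever angle, rad: 0 open (stop; starts here), standing 15 deg downhill of the bed's normal; grows as it swings uphill; 1.75 closed (stop), 5 deg off the bed, pointing uphill. A spring drives it back to open below 0.95 (dead centre) and to closed beyond; it takes up to about 0.3 N m, 6 N at 50 mm from the pivot. Closing presses a jaw on the rod from above and locks it.
- lever_pivot (a point): Middle of the lever's pivot, at bed (9, 102.5, 42) mm, axis bed y, axes as bed. The lever is a steel bar 20 mm wide (bed y), 8 mm thick, reaching 90 mm from the pivot. It stands on the guide block: bed x -8 to 30, y 80 to 125, up to z = 52 mm.
- lever_tip (a point): End of the cam lever, on its centre line, 90 mm from the pivot.
- bowl: Bystander: steel bowl, 124 mm across, 55 mm high. Origin under its middle.
- sauce: Bystander: amber bottle, 60 mm across, 170 mm high. Origin under its middle.
- jar: Bystander: clear jar, 70 mm across, 80 mm high. Origin under its middle.
- cup: Bystander: white cup, 72 mm across, 70 mm high. Origin under its middle.
- tub: Bystander: white lidded tub 110 x 160 x 55 mm. Origin under its middle.
- shell: Bystander: brown shell, 76 mm across, 30 mm high. Origin under its middle.
- brush: Bystander: brush lying on the table. Origin under its middle.

How it is judged:
On the way, in this order (a step that is already met when the one before it is completed fails the run):
1. the blade lies seated on the bed, let go, while the lever is still open (x of blade_grip in the frame of bed between 0.0455 and 0.0515 m and y of blade_grip in the frame of bed between -0.0055 and 0.0055 m and z of blade_grip in the frame of bed between 0.012 and 0.0172 m and angle between the z axis of blade_grip and the z axis of bed, either way round below 0.06 rad and angle between the x axis of blade_grip and the x axis of bed, either way round below 0.09 rad and contact force between the fingers and blade below 0.05 N and value of joint cam_lever below 0.4 rad), for 0.2 s.
2. the rod's end bears on the seated blade's end while the lever is still open (x of blade_grip in the frame of bed between 0.0455 and 0.0515 m and y of blade_grip in the frame of bed between -0.0055 and 0.0055 m and z of blade_grip in the frame of bed between 0.012 and 0.0172 m and angle between the z axis of blade_grip and the z axis of bed, either way round below 0.06 rad and angle between the x axis of blade_grip and the x axis of bed, either way round below 0.09 rad and y of rod_end in the frame of blade_end between -0.003 and 0.0025 m and value of joint cam_lever below 0.4 rad), for 0.2 s.
3. the lever is flipped over centre and fully closed (value of joint cam_lever above 1.62 rad), for 0.2 s.
At the end, for the whole second after the job is handed in: The blade lies flat on the bed, grip up, its notch round the pin and its notched edge within 3.5 mm of the ledge (side to side within 5.5 mm, turned less than 0.09 rad), the rod's end is within 2.5 mm of the blade's end, the lever is closed (above 1.62 rad), and blade and rod are at rest (x of blade_grip in the frame of bed between 0.0455 and 0.0515 m and y of blade_grip in the frame of bed between -0.0055 and 0.0055 m and z of blade_grip in the frame of bed between 0.012 and 0.0172 m and angle between the z axis of blade_grip and the z axis of bed, either way round below 0.06 rad and angle between the x axis of blade_grip and the x axis of bed, either way round below 0.09 rad and y of rod_end in the frame of blade_end between -0.003 and 0.0025 m and value of joint cam_lever above 1.62 rad and linear speed of each of blade, rod below 0.01 m/s); the robot touches nothing.
It fails at once if a bystander (bowl, bottle, jar, cup, tub, shell or brush) is pushed more than 40 mm away (distance of any of bowl, sauce, jar, cup, tub, shell, brush from where it was at the start of the episode above 0.04 m).
It also fails if it takes over 56 s, if anything falls off the work surface, if the arm or the gripper's body presses on something with over 40 N, if the wrist force passes 120 N, or if a joint passes its speed limit or range.

### The arm

A 6-joint arm with a two-finger parallel gripper is mounted at the origin on the work surface. World frame = base frame: x ahead of the robot, y to its left, z up, the work surface at z = 0. Lengths are in m, angles in rad, forces in N, time in s.
With the tool pointing down it reaches from about 0.325 to 0.9 m from the base axis. Payload 6.1 kg.
Tool frame: the origin (TCP) lies on the mounting face of the last link; the fingertips stand 182 mm ahead of it and the grasp point (between the pads) lies 164 mm ahead of it; z points along the fingers, y is the direction in which the jaws open and shut (so a half turn about z gives the same grasp; the last joint's range is limited). The gripper opens to 87 mm and grips with 3 to 60 N. Pads are 19 mm wide; open, the fingers measure 117 mm over their backs; the gripper's body (75 mm by 190 mm) begins 51 mm behind the grasp point.
Start: joints at [-1.311, 0.22, 1.526, -0, 1.395, -0.126], TCP at [0.235, -0.579, 0.405] pointing down, gripper open.
Joint ranges: [-2.98, 2.98], [-0.91, 2.08], [0.09, 2.57], [-1.24, 4.39], [0.2, 2.65], [-2.68, 2.68]. Speed limits (rad/s): [2.57, 2.57, 3.01, 3.14, 3.14, 3.14].

### API

Orientations are given as [roll, pitch, yaw] about the fixed x, y, z axes, in that order (R = Rz(yaw) Ry(pitch) Rx(roll)).
In Python, from workcell import sensors, imaging, sign_off gives the robot as it stands.
- The arm moves only by the shell command python3 -m handwheel 'ROWS'. ROWS is JSON, a list of rows, each a list of 3 entries, a list of its own where there are three numbers: the opening in per cent of the stroke, from 0 (shut) to 100 (fully open), then the shift along the tool's x, y, z in units of 40 mm (1.0 is 40 mm), then the turn, a rotation vector about the tool's x, y, z in units of 8 degrees (1.0 is 8 degrees). In form: [[grip, [dx, dy, dz], [wx, wy, wz]], ...]. A call has 1 to 12 rows; each row shifts and turns the commanded pose from where the row before left it, along the tool's axes as they then stand; what a row does not reach is not made up. A row lasts 1/10 s, in which the tool goes at most 50 mm and 8.59 degrees, less where a joint would pass 70% of its speed; a pose out of reach is approached as far as the arm can. A call is refused whole if a number of a shift passes 1 or a number of a turn 1, either way. A call with a gripper value outside its range is refused whole. The fingers move at their own pace and stop on an object; the grip force is fixed at half the most. Time passes only in rows, so rows that do not move let the fingers close. It gives the time, the measured TCP pose, the force and the opening at its end, in the units of the state.
- sensors.sense(): the state, without advancing time (a new reading comes with each control period).
- imaging.camera(name): name is "side" or "top"; returns a dict with "color" (384x512x3 uint8, blue, green, red), "range_z" (384x512 float32, m along the optical axis (not along the pixel's ray), 0 where there is no reading), "intrinsics" (3x3 intrinsics, pixels), "T" (4x4, takes a point from camera to world coordinates). Camera axes: x right, y down, z forward; pixel columns grow to the right and rows downward; lengths in m; the calibration is good to about 2 mm. A picture is of the moment at which its call begins.
- sign_off(): hands the job in, once; it reports no verdict.
The state is a dict: "clock": time; "joint_positions": joint angles; "dq": joint speeds; "joint_efforts": joint torques, N m; "tcp_pos": TCP position; "eef_rot": TCP orientation; "force": force on the tool from outside, world axes, zero at the start; "moment": the same for the moment, N m; "width": opening from 0.0 (shut) to 1.0 (fully open).
Only numpy, scipy, OpenCV 4.12 (cv2) and the standard library are available. Lean on these libraries where they do the work, as an engineer would, in place of code of your own. Each camera call takes 0.05 s, during which the arm holds its last target. There are 200 camera calls.

## Working session

There is one attempt and no reset: what is moved stays moved. The work goes in short steps, Python scripts to look and compute and a shell command to move; the robot and the scene stay as the last step left them, time stands still between calls to the robot, and variables do not carry over. Pictures are saved under pics/ and viewed, about 8 in all and at most 12, crops included, and the job is handed in when it is done.

```bash
mkdir -p pics; ls; python3 - <<'E'
from workcell import sensors, imaging
import cv2,numpy as np
print(sensors.sense())
for n in("top","side"):
    c=imaging.camera(n); np.savez(f"{n}0.npz",**c); cv2.imwrite(f"pics/{n}0.png",c["color"]); print(n,c["intrinsics"],c["T"])
E
```

```text
pics
{'clock': 0.0, 'joint_positions': array([-1.31111216e+00,  2.21262790e-01,  1.52762380e+00,  1.71377883e-05,
        1.39472007e+00, -1.26117336e-01]), 'dq': array([ 0.00029665, -0.00031141, -0.0008033 ,  0.00189326, -0.00087615,
        0.0011033 ]), 'joint_efforts': array([ 4.63149809e-04, -4.94613898e+01, -3.87372959e+01,  7.00227264e-02,
        5.69622091e-02, -1.18144126e-04]), 'tcp_pos': array([ 0.23510686, -0.57879893,  0.40360748]), 'eef_rot': array([-3.13959677e+00, -2.70060124e-04,  3.85798210e-01]), 'force': array([ 0.93917863,  0.53126061, -0.62209412]), 'moment': array([ 0.02104511, -0.01138709,  0.0463424 ]), 'width': 1.003015563374683}
top [[498.75569203   0.         254.60865273]
 [  0.         498.75569203 187.74971482]
 [  0.           0.           1.        ]] [[-0.0048057  -0.98336279  0.1815889   0.33402547]
 [-0.99996571  0.00350086 -0.00750547 -0.02553168]
 [ 0.00674488 -0.18161874 -0.98334589  1.61240911]
 [ 0.          0.          0.          1.        ]]
side [[385.69126596   0.         260.39347065]
 [  0.         385.69126596 195.874141  ]
 [  0.           0.           1.        ]] [[-0.98427946 -0.11411811  0.13479985  0.43613119]
 [-0.17573     0.55633245 -0.81216573  0.98239342]
 [ 0.01768928 -0.82308643 -0.56764058  0.81495204]
 [ 0.          0.          0.          1.        ]]
```

View pics/top0.png

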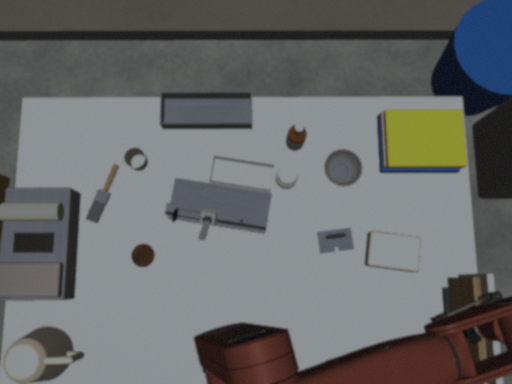

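View pics/side0.png

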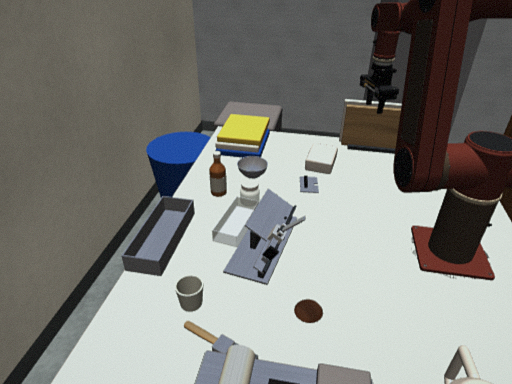

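```bash
cat > h.py <<'E'
import numpy as np,cv2
def ray(c,u,v):
    K=c["intrinsics"];T=c["T"];d=T[:3,:3]@np.linalg.solve(K,[u,v,1.]);return T[:3,3],d
def onz(c,u,v,z):
    o,d=ray(c,u,v);return o+d*(z-o[2])/d[2]
def cloud(c):
    K=c["intrinsics"];T=c["T"];z=c["range_z"].astype(float);v,u=np.indices(z.shape)
    P=np.stack([(u-K[0,2])/K[0,0]*z,(v-K[1,2])/K[1,1]*z,z],-1);return P@T[:3,:3].T+T[:3,3]
def proj(c,p):
    T=c["T"];q=c["intrinsics"]@(T[:3,:3].T@(np.asarray(p)-T[:3,3]));return q[:2]/q[2]
E
python3 - <<'E'
import numpy as np,cv2
t=cv2.imread("pics/top0.png");s=cv2.imread("pics/side0.png")
cv2.imwrite("pics/tc.png",cv2.resize(t[145:265,155:365],None,fx=3.8,fy=3.8,interpolation=cv2.INTER_CUBIC))
cv2.imwrite("pics/sc.png",cv2.resize(s[170:290,205:335],None,fx=5,fy=5,interpolation=cv2.INTER_CUBIC))
E
```

```text
(no output)
```

View pics/tc.png

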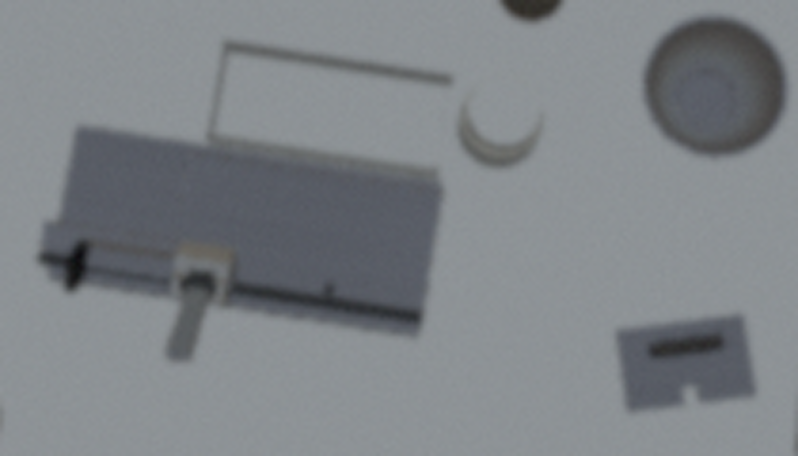

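View pics/sc.png

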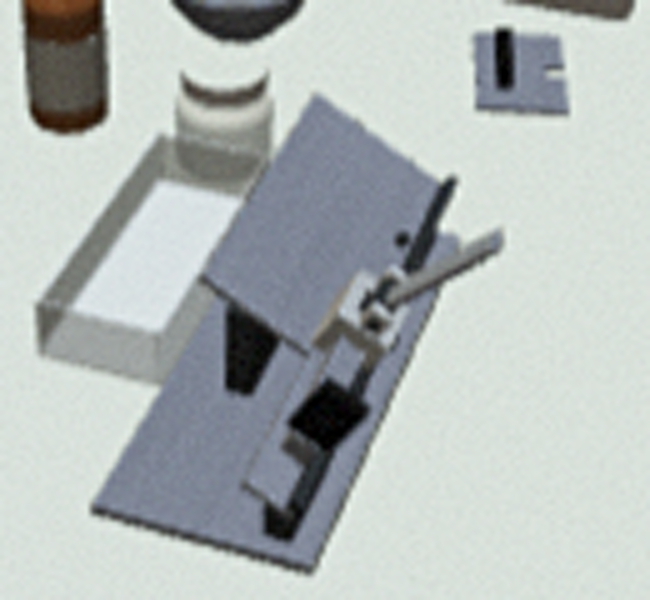

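```bash
python3 - <<'E'
import numpy as np,cv2
from h import *
c=dict(np.load("top0.npz"));s=dict(np.load("side0.npz"));P=cloud(c)
f=lambda x,y:(155+(x+.5)/3.8-.5,145+(y+.5)/3.8-.5)
# plane from bed interior
def plane(c,poly):
    m=np.zeros(c["range_z"].shape,np.uint8);cv2.fillPoly(m,[np.int32(np.round(poly))],1)
    Q=cloud(c)[(m>0)&(c["range_z"]>0)];o=Q.mean(0)
    for _ in range(3):
        o=Q.mean(0);u,sv,v=np.linalg.svd(Q-o,full_matrices=False);n=v[2]*np.sign(v[2,2]);d=(Q-o)@n;Q=Q[abs(d)<3*d.std()]
    return o,n,d.std(),len(Q)
for n,cc,poly in(("top",c,[f(100,150),f(420,195),f(410,290),f(250,270),f(100,225)]),("side",s,[(205+a/5,170+b/5) for a,b in((315,115),(425,190),(395,225),(300,330),(225,275))])):
    o,nn,sd,N=plane(cc,poly);print(n,o,nn,"tilt",np.degrees(np.arccos(nn[2])),"yaw uphill",np.degrees(np.arctan2(-nn[1],-nn[0])),sd,N,"height at origin n.o",nn@o)
tab=P[270:300,130:200];print("table z",np.median(tab[...,2]))
for n,q,z in(("topR",(442,186),.1025),("topL",(80,127),.1025),("pin",(329,288),.0627),("levtip",(180,357),.1),("notch mid",(690,395),.004),("gripL",(650,351),.026),("gripR",(722,342),.026),("bl plainL",(616,329),.004),("plainR",(742,315),.004),("notchedR",(755,394),.004),("notchedL",(628,411),.004)):
    print(n,onz(c,*f(*q),z).round(4))
for n,q,z in(("pin",(403,239),.0627),("topR",(317,95),.1025),("topL",(203,280),.1025),("gripA",(504,30),.026),("gripB",(504,87),.026)):
    print("side",n,onz(s,205+q[0]/5-.4,170+q[1]/5-.4,z).round(4))
E
```

```text
top [0.57368502 0.06019597 0.06381651] [-0.57710762  0.34802389  0.73880049] tilt 42.37066421765973 yaw uphill -31.092014693839083 0.019135875282872947 2141 height at origin n.o -0.2629806949238626
side [0.56584952 0.02554011 0.08007326] [-0.4934442   0.08141612  0.86595856] tilt 30.007658392676444 yaw uphill -9.369139033365329 0.0014963432632408551 878 height at origin n.o -0.2077956656641804
table z 9.485714588153282e-05
topR [ 0.5945 -0.0872  0.1025]
topL [0.6442 0.2064 0.1025]
pin [0.5166 0.005  0.0627]
levtip [0.4575 0.1228 0.1   ]
notch mid [ 0.4315 -0.2989  0.004 ]
gripL [ 0.4669 -0.2629  0.026 ]
gripR [ 0.4742 -0.3235  0.026 ]
bl plainL [ 0.4876 -0.2378  0.004 ]
plainR [ 0.499  -0.3455  0.004 ]
notchedR [ 0.4321 -0.3539  0.004 ]
notchedL [ 0.4183 -0.246   0.004 ]
side pin [0.5161 0.0091 0.0627]
side topR [ 0.5879 -0.0843  0.1025]
side topL [0.622  0.1227 0.1025]
side gripA [ 0.4753 -0.3195  0.026 ]
side gripB [ 0.4687 -0.2379  0.026 ]
```

```bash
python3 - <<'E'
import numpy as np,cv2
from h import *
c=dict(np.load("top0.npz"));s=dict(np.load("side0.npz"))
f=lambda x,y:(155+(x+.5)/3.8-.5,145+(y+.5)/3.8-.5); g=lambda x,y:(205+(x+.5)/5-.5,170+(y+.5)/5-.5)
def plane(c,poly):
    m=np.zeros(c["range_z"].shape,np.uint8);cv2.fillPoly(m,[np.int32(np.round(poly))],1)
    Q=cloud(c)[(m>0)&(c["range_z"]>0)];med=0
    for _ in range(6):
        A=np.c_[Q[:,:2],np.ones(len(Q))];k=np.linalg.lstsq(A,Q[:,2],rcond=None)[0];r=Q[:,2]-A@k;Q=Q[abs(r-np.median(r))<2.5*1.48*np.median(abs(r-np.median(r)))+1e-5]
    return k,r.std(),len(Q)
for n,cc,poly in(("top",c,[f(245,170),f(425,200),f(415,290),f(245,262)]),("side",s,[g(315,115),g(425,190),g(390,220),g(300,310),g(225,275)])):
    k,sd,N=plane(cc,poly);print(n,"slope",np.degrees(np.arctan(np.hypot(*k[:2]))),"yaw",np.degrees(np.arctan2(k[1],k[0])),sd,N,"x at y=.0075 where z=.05:",(.05-k[2]-k[1]*.0075)/k[0])
# blade masks
for n,cc,box,pl in(("top",c,(305,355,220,262),(.0,.004)),("side",s,(294,325,172,196),(.0,.004))):
    x0,x1,y0,y1=box;im=cc["color"][y0:y1,x0:x1];im=cv2.resize(im,None,fx=8,fy=8,interpolation=cv2.INTER_CUBIC);gr=cv2.cvtColor(im,cv2.COLOR_BGR2GRAY);gr=cv2.GaussianBlur(gr,(0,0),4)
    bg=np.percentile(gr,90);mid=np.median(gr[(gr<bg-20)&(gr>55)]);print(n,"bg",bg,"plate",mid,gr.min())
    for nm,th,z in(("plate",(bg+mid)/2,.004),("grip",(mid+gr.min())/2,.026)):
        cs,_=cv2.findContours((gr<th).astype(np.uint8),cv2.RETR_EXTERNAL,cv2.CHAIN_APPROX_NONE);k=max(cs,key=cv2.contourArea)[:,0].astype(float)
        W=np.array([onz(cc,x0+(a+.5)/8-.5,y0+(b+.5)/8-.5,z)[:2] for a,b in k])
        (cx,cy),(w,h),a=cv2.minAreaRect(np.float32(W*1000));print(nm,round(cx,1),round(cy,1),round(w,1),round(h,1),round(a,1))
# pin: darkest blob local
for n,cc,(u,v),r in(("top",c,f(329,288),5),("side",s,g(403,239),4)):
    u,v=int(round(u)),int(round(v));gr=cv2.cvtColor(cc["color"],cv2.COLOR_BGR2GRAY);print(n,u,v);print(gr[v-r:v+r+1,u-r:u+r+1])
E
```

```text
top slope 29.885115564649283 yaw -9.367882947727772 0.0034077021845236445 1180 x at y=.0075 where z=.05: 0.5123808732118765
side slope 30.024490684663945 yaw -9.405434297644888 0.0016651591935944725 780 x at y=.0075 where z=.05: 0.5101043788436395
top bg 146.0 plate 92.0 44
plate 458.8 -295.6 70.0 110.7 7.1
grip 471.1 -293.0 13.8 61.8 6.6
side bg 224.0 plate 134.0 3
plate 460.4 -299.7 71.7 129.9 6.5
grip 472.0 -277.3 13.1 83.5 5.8
top 241 220
[[91 91 91 92 93 91 92 94 92 92 94]
 [92 91 91 92 92 91 93 92 92 92 93]
 [91 91 91 90 90 91 91 92 91 91 91]
 [92 93 90 92 89 86 86 89 92 92 91]
 [92 91 91 90 83 79 81 87 91 92 90]
 [91 93 91 89 75 68 71 83 89 91 91]
 [86 86 85 82 70 60 67 82 90 91 93]
 [66 72 74 71 64 60 68 81 86 86 90]
 [52 53 54 58 56 54 57 64 67 73 77]
 [53 50 49 47 47 44 48 53 53 56 59]
 [67 64 61 61 56 53 51 49 49 50 48]]
side 285 217
[[135 131 133 133 129 135 133 137 133]
 [135 131 133 131 133 130 138 133 101]
 [130 134 131 133 135 143 141 130  58]
 [135 135 135 111  87 101 140 106  46]
 [135 138 126  66  33  60 115  61  45]
 [131 131 125  54  26  64  87  51  41]
 [130 135 140 106  86 112  59  44  40]
 [133 135 141 133 121 107  47  46  40]
 [130 135 133 139 126  68  44  44  44]]
```

```bash
cat >> h.py <<'E'
from scipy.spatial.transform import Rotation as Ro
YAW=np.radians(-9.38); O=np.array([.514,.007,.05])
e=np.array([np.cos(YAW),np.sin(YAW),0]);l=np.array([-np.sin(YAW),np.cos(YAW),0]);C,S=np.cos(np.pi/6),np.sin(np.pi/6)
B=np.c_[C*e+[0,0,S],l,-S*e+[0,0,C]]           # bed axes in world
RB=np.c_[B[:,1],B[:,0],-B[:,2]]                # tool over the bed: y uphill, z into the bed
def down(yawdeg):return Ro.from_euler("xyz",[np.pi,0,np.radians(yawdeg)]).as_matrix()
def state():
    from workcell import sensors
    q=sensors.sense();return np.array(q["tcp_pos"]),Ro.from_euler("xyz",q["eef_rot"]).as_matrix(),q
def go(pt,Rt):
    "remaining turn (units), then shift (units) in tool axes after the turn"
    p,R,q=state();print("t",round(q["clock"],2),"turn",(np.degrees(Ro.from_matrix(R.T@Rt).as_rotvec())/8).round(3),"shift after",(Rt.T@(pt-p)/.04).round(3),"shift now-axes",(R.T@(pt-p)/.04).round(3),"F",np.round(q["force"],1),"w",round(q["width"],3))
def bedtip(x,y,z):return O+B@[x,y,z]+B[:,2]*.182   # TCP for the fingertip centre at bed (x,y,z)
def inbed():
    p,R,q=state();return (B.T@(p+R[:,2]*.182-O)*1000).round(1)
E
python3 -c "
from h import *
go(np.array([.4715,-.2935,.28]),down(96.8))"
```

```text
t 0.1 turn [-1.000e-02 -9.000e-03 -9.337e+00] shift after [6.383 6.712 3.093] shift now-axes [ 8.158 -4.38   3.103] F [-0.3  0.6 -0.3] w 1.001
```

```bash
python3 -m handwheel '[[100,[0,0,0],[0,0,-0.934]],[100,[0,0,0],[0,0,-0.934]],[100,[0,0,0],[0,0,-0.934]],[100,[0,0,0],[0,0,-0.934]],[100,[0,0,0],[0,0,-0.934]],[100,[0,0,0],[0,0,-0.934]],[100,[0,0,0],[0,0,-0.934]],[100,[0,0,0],[0,0,-0.934]],[100,[0,0,0],[0,0,-0.934]],[100,[0,0,0],[0,0,-0.934]]]'
python3 -m handwheel '[[100,[0.64,0.67,0],[0,0,0]],[100,[0.64,0.67,0],[0,0,0]],[100,[0.64,0.67,0.3],[0,0,0]],[100,[0.64,0.67,0.4],[0,0,0]],[100,[0.64,0.67,0.4],[0,0,0]],[100,[0.64,0.67,0.4],[0,0,0]],[100,[0.64,0.67,0.4],[0,0,0]],[100,[0.64,0.67,0.4],[0,0,0]],[100,[0.64,0.67,0.4],[0,0,0]],[100,[0.62,0.68,0.39],[0,0,0]],[100,[0,0,0],[0,0,0]],[100,[0,0,0],[0,0,0]]]'
python3 -c "
from h import *
go(np.array([.4715,-.2935,.28]),down(96.8))
go(np.array([.4715,-.2935,.188]),down(96.8))"
```

```text
clock: 1.1
tcp_pos: [0.2351, -0.5789, 0.4041]
eef_rot: [-3.141, -0.001, 1.695]
force: [0.1, -0.9, 0.1]
width: 0.999
clock: 2.3
tcp_pos: [0.4714, -0.293, 0.2803]
eef_rot: [-3.14, -0.001, 1.692]
force: [0.2, -0.5, -0.3]
width: 1.002
t 2.3 turn [-0.011 -0.007  0.019] shift after [-0.013 -0.     0.009] shift now-axes [-0.013 -0.     0.009] F [ 0.2 -0.5 -0.3] w 1.002
t 2.3 turn [-0.011 -0.007  0.019] shift after [-0.013 -0.     2.309] shift now-axes [-0.016  0.003  2.309] F [ 0.2 -0.5 -0.3] w 1.002
```

```bash
python3 -m handwheel '[[100,[0,0,0.5],[0,0,0]],[70,[0,0,0.5],[0,0,0]],[60,[0,0,0.5],[0,0,0]],[50,[0,0,0.5],[0,0,0]],[50,[0,0,0.31],[0,0,0]],[40,[0,0,0],[0,0,0]],[0,[0,0,0],[0,0,0]],[0,[0,0,0],[0,0,0]],[0,[0,0,0],[0,0,0]],[0,[0,0,0],[0,0,0]],[0,[0,0,0],[0,0,0]],[0,[0,0,0],[0,0,0]]]'
python3 -m handwheel '[[0,[0,0,0],[0,0,0]],[0,[0,0,-0.2],[0,0,0]],[0,[0,0,-0.6],[0,0,0]],[0,[0,0,-0.8],[0,0,0]],[0,[0,0,-0.8],[0,0,0]],[0,[0,0,-0.8],[0,0,0]],[0,[0,0,0],[0,0,0]],[0,[0,0,0],[0,0,0]]]'
```

```text
clock: 3.5
tcp_pos: [0.4716, -0.2938, 0.1891]
eef_rot: [3.141, 0.0, 1.69]
force: [0.1, 0.6, 2.2]
width: 0.138
clock: 4.3
tcp_pos: [0.4714, -0.2938, 0.3174]
eef_rot: [3.141, 0.001, 1.69]
force: [-0.2, 0.4, -2.4]
width: 0.133
```

```bash
python3 -c "
from h import *
print(inbed())
# stop 70 mm above bed: tip 6 mm above underside, ridge at x=48+12 uphill start
go(bedtip(.060,0,.080),RB)"
```

```text
[  48.9 -303.9   70.4]
t 4.3 turn [-3.717 -0.523  1.981] shift after [ 7.593 -1.994 -0.847] shift now-axes [7.892 0.055 0.255] F [-0.2  0.4 -2.4] w 0.133
```

```bash
python3 -m handwheel '[[0,[0,0,0],[-0.743,-0.105,0.396]],[0,[0,0,0],[-0.743,-0.105,0.396]],[0,[0,0,0],[-0.743,-0.105,0.396]],[0,[0,0,0],[-0.743,-0.105,0.396]],[0,[0,0,0],[-0.743,-0.105,0.396]],[0,[0,0,0],[0,0,0]]]'
python3 -m handwheel '[[0,[0.5,-0.2,-0.09],[0,0,0]],[0,[0.75,-0.2,-0.09],[0,0,0]],[0,[0.75,-0.2,-0.09],[0,0,0]],[0,[0.75,-0.2,-0.09],[0,0,0]],[0,[0.75,-0.2,-0.09],[0,0,0]],[0,[0.75,-0.2,-0.09],[0,0,0]],[0,[0.75,-0.2,-0.09],[0,0,0]],[0,[0.75,-0.2,-0.09],[0,0,0]],[0,[0.75,-0.2,-0.09],[0,0,0]],[0,[0.75,-0.2,-0.04],[0,0,0]],[0,[0.34,0,0],[0,0,0]],[0,[0,0,0],[0,0,0]]]'
python3 - <<'E'
from h import *
from workcell import imaging
go(bedtip(.060,0,.080),RB);print(inbed())
for n in("top","side"):
    c=imaging.camera(n);np.savez(n+"1.npz",**c)
    print(n,proj(c,O+B@[.008,0,.01]),proj(c,O+B@[.02,0,.076]))
t=np.load("top1.npz")["color"];s=np.load("side1.npz")["color"]
a=cv2.resize(t[150:260,190:300],(390,390),interpolation=cv2.INTER_CUBIC);b=cv2.resize(s[130:250,225:345],(390,390),interpolation=cv2.INTER_CUBIC)
cv2.imwrite("pics/m1.png",np.hstack([a,b]))
E
```

```text
clock: 4.9
tcp_pos: [0.4699, -0.2929, 0.3138]
eef_rot: [2.623, -0.004, 1.406]
force: [-0.0, 1.0, -1.8]
width: 0.139
clock: 6.1
tcp_pos: [0.4351, 0.0214, 0.3053]
eef_rot: [2.624, 0.002, 1.411]
force: [-0.5, -0.3, -1.9]
width: 0.138
t 6.1 turn [-0.042 -0.004  0.03 ] shift after [-0.034  0.045 -0.02 ] shift now-axes [-0.034  0.045 -0.02 ] F [-0.5 -0.3 -1.9] w 0.138
[57.1  1.5 79.2]
top [240.65792262 220.66163223] [238.98399522 225.62862272]
side [285.36059101 216.96734267] [293.51781033 202.32988309]
```

View pics/m1.png

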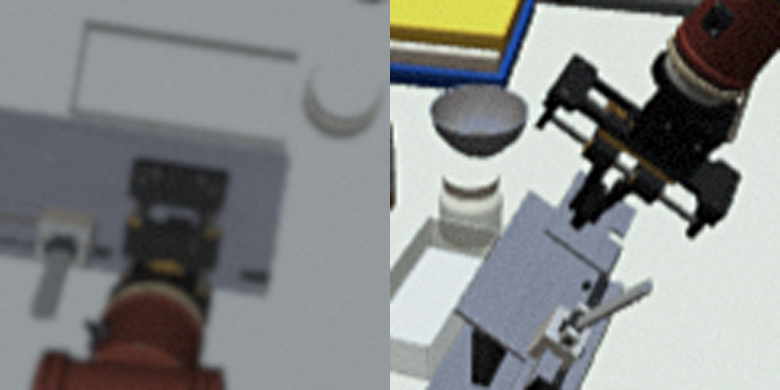

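```bash
python3 -m handwheel '[[0,[-0.02,0,0.4],[-0.04,0,0.03]],[0,[-0.02,0,0.4],[0,0,0]],[0,[0,0,0.4],[0,0,0]],[0,[0,0,0.3],[0,0,0]],[0,[0,0,0],[0,0,0]],[0,[0,0,0],[0,0,0]]]'
python3 - <<'E'
from h import *
from workcell import imaging
go(bedtip(.048,0,.006),RB);print(inbed())
c=imaging.camera("side");np.savez("side2.npz",**c)
print(proj(c,O+B@[.008,0,.01]),[proj(c,O+B@[.056-.048+a,b,.017]).round(1) for a,b in((0,.0065),(0,-.0065),(.015,.0065),(.015,-.0065),(0,.055),(0,-.055),(.07,.055),(.07,-.055))])
s=c["color"]
cv2.imwrite("pics/m2.png",cv2.resize(s[170:245,250:350],(800,600),interpolation=cv2.INTER_CUBIC))
E
```

```text
clock: 6.8
tcp_pos: [0.465, 0.0126, 0.2543]
eef_rot: [2.616, -0.002, 1.402]
force: [0.3, -0.3, -1.3]
width: 0.137
t 6.8 turn [ 0.017  0.004 -0.037] shift after [ 0.063 -0.287  0.338] shift now-axes [ 0.061 -0.288  0.338] F [ 0.3 -0.3 -1.3] w 0.137
[59.9 -2.6 19.5]
[285.36059101 216.96734267] [array([285.9, 216.9]), array([287.1, 214.5]), array([282.1, 214.1]), array([283.3, 211.8]), array([281.5, 225.9]), array([291.2, 206.2]), array([263.1, 212.6]), array([274.1, 193.6])]
```

View pics/m2.png

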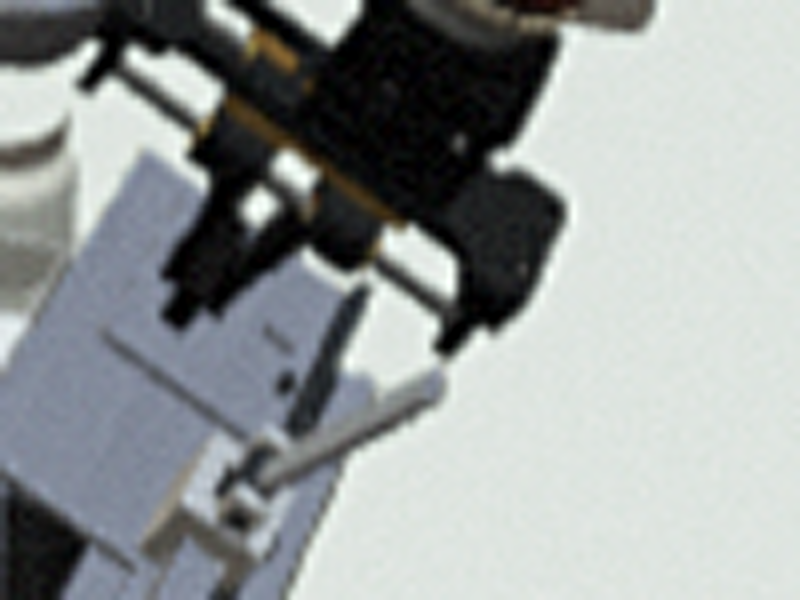

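```bash
python3 - <<'E'
from h import *
c=dict(np.load("side2.npz"));g=cv2.cvtColor(c["color"],cv2.COLOR_BGR2GRAY).astype(float)
print("notch");print(g[207:218,279:292].astype(int))
def bed(u,v,z):
    o,d=ray(c,u,v);n=B[:,2];p=o+d*(((O+n*z)-o)@n)/(d@n);return (B.T@(p-O)*1000).round(1)
# dark line: weighted row centre per column
for nm,cols,r in(("end",range(264,282,2),lambda u:211.4+(u-263.1)*12.3/17.9),("wall",range(283,287),lambda u:210.6+(u-282.8)*.71)):
    for u in cols:
        v0=int(round(r(u)));w=g[v0-3:v0+4,u];b=np.median(w);d=np.clip(b-5-w,0,None);vc=(d*np.arange(v0-3,v0+4)).sum()/max(d.sum(),1e-6);print(nm,u,round(vc,2),d.sum().round(),bed(u,vc,.0153),bed(u,vc,.0173))
print("pin",bed(285,217.4,.006))
E
```

```text
notch
[[ 87 131 143 140 137 136 134 139 139 134 141 141 143]
 [132 146 142 135 135 138 136 135 138 141 136 141 138]
 [140 146 138 133 137 138 141 140 136 143 142 143 117]
 [139 140 134 133 114 134 138 134 137 137 142 138  77]
 [140 142 132 127  90 115 128 142 141 141 144 119  49]
 [142 135 141 133 112  99 106 129 137 141 140  81  41]
 [139 131 135 136 139 121  94 109 142 144 134  53  40]
 [139 133 134 138 143 136 125 123 144 140 106  46  50]
 [135 142 137 136 140 141 138 143 144 136  64  43  63]
 [132 132 139 136 140 137  99  98 141 106  40  43  56]
 [134 133 132 142 135 110  47  57 124  64  41  41  46]]
end 264 212.74 58.0 [75.  51.1 15.3] [75.3 53.4 17.3]
end 266 214.06 78.0 [67.6 50.6 15.3] [67.9 52.9 17.3]
end 268 215.86 70.0 [59.5 51.9 15.3] [59.8 54.2 17.3]
end 270 217.05 81.0 [52.2 50.9 15.3] [52.6 53.3 17.3]
end 272 218.53 70.0 [44.6 51.  15.3] [44.9 53.4 17.3]
end 274 220.09 68.0 [36.8 51.4 15.3] [37.1 53.8 17.3]
end 276 221.39 67.0 [29.4 50.9 15.3] [29.7 53.2 17.3]
end 278 222.73 52.0 [21.9 50.4 15.3] [22.3 52.8 17.3]
end 280 224.0 47.0 [14.5 49.7 15.3] [14.9 52.1 17.3]
wall 283 211.03 74.0 [ 24.7 -10.8  15.3] [25.1 -8.3 17.3]
wall 284 211.88 52.0 [ 20.5 -10.3  15.3] [20.9 -7.8 17.3]
wall 285 212.63 46.0 [ 16.5 -10.2  15.3] [16.9 -7.7 17.3]
wall 286 214.88 42.0 [10.3 -3.9 15.3] [10.8 -1.4 17.3]
pin [ 7.5 -2.1  6. ]
```

```bash
python3 -m handwheel '[[0,[0.03,-0.1,0],[0,0,-0.03]],[0,[0.025,-0.1,0],[0,0,0]],[0,[0,0,0],[0,0,0]],[0,[0,0,0],[0,0,0]]]'
python3 - <<'E'
from h import *
go(bedtip(.052,-.0004,.006),RB);print(inbed())
E
```

```text
clock: 7.25
tcp_pos: [0.4585, 0.0169, 0.2507]
eef_rot: [2.613, -0.0, 1.408]
force: [0.1, 0.0, -1.6]
width: 0.132
t 7.25 turn [ 0.032 -0.005  0.001] shift after [-0.027  0.011  0.35 ] shift now-axes [-0.028  0.01   0.35 ] F [ 0.1  0.  -1.6] w 0.132
[52.4  0.8 20. ]
```

```bash
python3 -m handwheel '[[0,[-0.01,0,0.08],[0.02,0,0]],[0,[0,0,0.08],[0,0,0]],[0,[0,0,0.06],[0,0,0]],[0,[0,0,0.0],[0,0,0]],[0,[0,0,0],[0,0,0]]]'
python3 - <<'E'
from h import *
from workcell import imaging
go(bedtip(.052,-.0004,.006),RB);print(inbed())
c=imaging.camera("side");np.savez("side3.npz",**c)
cv2.imwrite("pics/m3.png",cv2.resize(c["color"][170:245,250:350],(800,600),interpolation=cv2.INTER_CUBIC))
E
```

```text
clock: 7.75
tcp_pos: [0.463, 0.0156, 0.2427]
eef_rot: [2.617, -0.001, 1.407]
force: [-0.0, 0.3, -1.5]
width: 0.135
t 7.75 turn [ 0.006 -0.003 -0.002] shift after [-0.013  0.011  0.119] shift now-axes [-0.013  0.01   0.119] F [-0.   0.3 -1.5] w 0.135
[51.7  0.2 10.8]
```

View pics/m3.png

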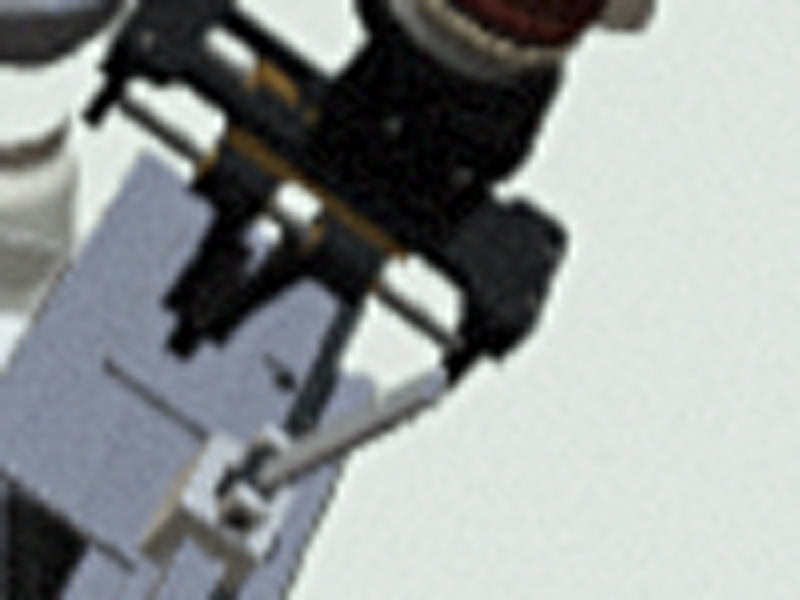

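```bash
python3 -m handwheel '[[0,[0,0,0.05],[0,0,0]],[0,[0,0,0.04],[0,0,0]],[0,[0,0,0],[0,0,0]],[0,[0,0,0],[0,0,0]]]'; python3 -c "
from h import *
print(inbed(),B.T@state()[2]['force'])"
```

```text
clock: 8.2
tcp_pos: [0.4648, 0.0153, 0.2402]
eef_rot: [2.617, -0.0, 1.407]
force: [-6.9, 0.9, 5.8]
width: 0.137
[52.1  0.3  7.7] [-3.12657235 -0.23068674  8.51649681]
```

```bash
python3 -m handwheel '[[0,[0,-0.03,-0.01],[0,0,0]],[0,[0,-0.03,0],[0,0,0]],[0,[0,-0.03,0],[0,0,0]],[0,[0,0,0],[0,0,0]]]'; python3 -c "
from h import *
print(inbed(),B.T@state()[2]['force'])"
```

```text
clock: 8.6
tcp_pos: [0.4614, 0.0159, 0.2383]
eef_rot: [2.617, -0.001, 1.407]
force: [-0.7, 0.6, -0.6]
width: 0.133
[48.2  0.3  7.7] [-0.96888938  0.45662303 -0.12192324]
```

```bash
python3 -m handwheel '[[0,[0,-0.03,0.01],[0,0,0]],[0,[0,-0.03,0],[0,0,0]],[0,[0,0,0],[0,0,0]]]'; python3 -c "
from h import *
print(inbed(),B.T@state()[2]['force'])"
```

```text
clock: 8.9
tcp_pos: [0.4601, 0.0161, 0.2375]
eef_rot: [2.615, -0.001, 1.407]
force: [-0.3, 0.6, 3.3]
width: 0.135
[47.   0.3  7.7] [1.34170266 0.50837614 3.06916728]
```

```bash
python3 -m handwheel '[[0,[0,-0.025,0],[0,0,0]],[0,[0,-0.025,0],[0,0,0]],[0,[0,0,0],[0,0,0]]]'; python3 -c "
from h import *
print(inbed(),B.T@state()[2]['force'])"
```

```text
clock: 9.2
tcp_pos: [0.4592, 0.0163, 0.2373]
eef_rot: [2.612, -0.001, 1.407]
force: [5.6, -0.2, 3.1]
width: 0.137
[46.7  0.3  8. ] [ 6.41883879  0.68446141 -0.07459894]
```

```bash
python3 -m handwheel '[[0,[0,0,0.03],[0,0,0]],[0,[0,0,0],[0,0,0]],[40,[0,0,0],[0,0,0]],[40,[0,0,0],[0,0,0]],[40,[0,0,0],[0,0,0]],[40,[0,0,-0.3],[0,0,0]],[40,[0,0,-1],[0,0,0]],[40,[0,0,-1],[0,0,0]],[40,[0,0,-1],[0,0,0]],[40,[0,0,0],[0,0,0]]]'; python3 - <<'E'
from h import *
from workcell import imaging
print(inbed())
c=imaging.camera("side");np.savez("side4.npz",**c);d=imaging.camera("top");np.savez("top4.npz",**d)
cv2.imwrite("pics/m4.png",np.hstack([cv2.resize(d["color"][165:240,190:290],(400,300),interpolation=cv2.INTER_CUBIC),cv2.resize(c["color"][180:255,245:345],(400,300),interpolation=cv2.INTER_CUBIC)]))
E
```

```text
clock: 10.2
tcp_pos: [0.3931, 0.0273, 0.3542]
eef_rot: [2.607, -0.001, 1.408]
force: [1.4, -0.6, 1.4]
width: 0.4
[ 47.9   0.5 142.8]
```

View pics/m4.png

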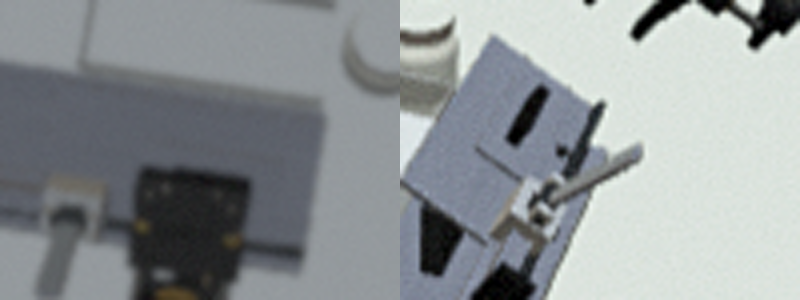

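```bash
python3 - <<'E'
from h import *
for n in("side4","top4"):
    c=dict(np.load(n+".npz"));Q=(cloud(c)-O)@B*1000;g=cv2.cvtColor(c["color"],cv2.COLOR_BGR2GRAY);ok=c["range_z"]>0
    m=ok&(abs(Q[...,0]-45)<45)&(abs(Q[...,1])<35)&(Q[...,2]>17)&(Q[...,2]<33)&(g<70)
    if m.sum()>5:
        v,u=np.nonzero(m);P=np.array([(B.T@((lambda o,d:o+d*(((O+B[:,2]*.026)-o)@B[:,2])/(d@B[:,2]))(*ray(c,a,b))-O))*1000 for a,b in zip(u,v)]);print(n,"ridge n",m.sum(),"med",np.median(Q[m],0).round(1),"rect@z26",cv2.minAreaRect(np.float32(P[:,:2])))
    pl=ok&(Q[...,0]>8)&(Q[...,0]<36)&(abs(Q[...,1])<50)&(g>100)&(abs(Q[...,2])<15)
    if n=="side4":
        A=np.c_[Q[pl][:,:2],np.ones(pl.sum())];print("plate z fit",np.linalg.lstsq(A,Q[pl][:,2],rcond=None)[0],pl.sum(),"med",np.median(Q[pl][:,2]))
        bb=ok&(Q[...,0]>75)&(Q[...,0]<100)&(abs(Q[...,1])<70);print("bare bed z",np.median(Q[bb][:,2]))
    tb=ok&(Q[...,1]>160)&(Q[...,1]<250)&(Q[...,2]>32)&(Q[...,2]<70)&(abs(Q[...,0]-9)<30)
    print(n,"tab",tb.sum(),np.percentile(Q[tb],[3,50,97],axis=0).round(1) if tb.any() else "")
    lv=ok&(abs(Q[...,1]-102)<25)&(Q[...,2]>60)&(Q[...,2]<140)&(abs(Q[...,0])<60)
    print("lever",lv.sum(),np.percentile(Q[lv],[3,50,97],axis=0).round(1))
E
```

```text
side4 ridge n 57 med [48.9  9.6 26.9] rect@z26 ((49.11621856689453, 5.289031982421875), (12.950458526611328, 68.44788360595703), 0.9814426898956299)
plate z fit [ 1.22341139e-02 -6.07297938e-04  5.65782200e+00] 158 med 5.906048685234378
bare bed z 342.95006210798374
side4 tab 113 [[ -4.6 198.2  33.8]
 [  9.6 205.2  51.6]
 [ 23.5 208.2  62.3]]
lever 108 [[-15.1  93.2  61.9]
 [ -3.9 107.2  99.8]
 [  7.4 111.8 131.3]]
top4 tab 54 [[ -6.3 197.   33.5]
 [ 12.4 200.4  56.1]
 [ 23.2 206.7  66.4]]
lever 119 [[-16.   92.   61.5]
 [ -4.3 100.6  98.8]
 [  6.6 110.4 129.9]]
```

```bash
python3 -c "
from h import *
go(bedtip(.009,.238,.145),RB)"
```

```text
t 10.3 turn [ 0.023 -0.004 -0.001] shift after [ 5.947 -0.863 -0.156] shift now-axes [ 5.947 -0.864 -0.155] F [-0.2 -0.2  0.3] w 0.4
```

```bash
python3 -m handwheel '[[0,[0.5,0,-0.15],[0.02,0,0]],[0,[0.9,0,0],[0,0,0]],[0,[0.9,0,0],[0,0,0]],[0,[0.9,0,0],[0,0,0]],[0,[0.9,-0.2,0],[0,0,0]],[0,[0.9,-0.4,0],[0,0,0]],[0,[0.9,-0.27,0],[0,0,0]],[0,[0.05,0,0],[0,0,0]],[0,[0,0,0],[0,0,0]]]'; python3 -c "
from h import *
print(inbed());go(bedtip(.009,.238,.036),RB)"
```

```text
clock: 11.2
tcp_pos: [0.3987, 0.2677, 0.3339]
eef_rot: [2.624, 0.004, 1.41]
force: [-1.0, -0.2, 0.9]
width: -0.001
[  5.5 238.1 142.1]
t 11.2 turn [-0.044  0.014  0.028] shift after [-0.012  0.06   2.651] shift now-axes [-0.007  0.076  2.651] F [-1.  -0.2  0.9] w -0.001
```

Descend, then approach the tab (outer face at y≈208; finger half-width ≈10 → contact near 218).

```bash
python3 -m handwheel '[[0,[0,0.05,0.6],[-0.04,0,0.03]],[0,[0,0,0.7],[0,0,0]],[0,[0,0,0.7],[0,0,0]],[0,[0,0,0.65],[0,0,0]],[0,[-0.15,0,0],[0,0,0]],[0,[-0.15,0,0],[0,0,0]],[0,[0,0,0],[0,0,0]]]'; python3 -c "
from h import *
print(inbed(),B.T@state()[2]['force']);go(bedtip(.009,.222,.036),RB)"
```

```text
clock: 11.9
tcp_pos: [0.4515, 0.2453, 0.2471]
eef_rot: [2.613, -0.003, 1.402]
force: [-0.5, -0.2, 0.5]
width: 0.001
[ 12.4 224.9  38.9] [-0.12074138 -0.27933936  0.64537667]
t 11.9 turn [ 0.033  0.002 -0.042] shift after [-0.074 -0.063  0.073] shift now-axes [-0.074 -0.063  0.072] F [-0.5 -0.2  0.5] w 0.001
```

```bash
python3 -m handwheel '[[0,[-0.08,-0.03,0],[0,0,-0.03]],[0,[-0.08,-0.03,0],[0,0,0]],[0,[-0.08,0,0],[0,0,0]],[0,[-0.08,0,0],[0,0,0]],[0,[-0.08,0,0],[0,0,0]],[0,[-0.08,0,0],[0,0,0]],[0,[0,0,0],[0,0,0]]]'; python3 -c "
from h import *
print(inbed(),B.T@state()[2]['force'])"
```

```text
clock: 12.6
tcp_pos: [0.4466, 0.2278, 0.2454]
eef_rot: [2.613, -0.001, 1.407]
force: [-0.4, 2.1, 2.1]
width: 0.005
[  9.8 207.1  38.5] [0.45111037 2.02143209 2.2180189 ]
```

```bash
python3 -m handwheel '[[0,[-0.06,0,0],[0,0,0]],[0,[-0.06,0,0],[0,0,0]],[0,[-0.06,0,0],[0,0,0]],[0,[0,0,0],[0,0,0]]]'; python3 -c "
from h import *
print(inbed(),B.T@state()[2]['force'])"
python3 -m handwheel '[[0,[-0.03,0,0],[0,0,0]],[0,[-0.03,0,0],[0,0,0]],[0,[0,0,0],[0,0,0]]]'; python3 -c "
from h import *
print(inbed(),B.T@state()[2]['force'])"
```

```text
clock: 13.0
tcp_pos: [0.4454, 0.2207, 0.2453]
eef_rot: [2.613, -0.001, 1.407]
force: [0.3, 4.2, 3.2]
width: 0.003
[  9.8 199.8  38.4] [1.24659756 4.18256145 2.96036316]
clock: 13.3
tcp_pos: [0.445, 0.2184, 0.2453]
eef_rot: [2.613, -0.001, 1.407]
force: [0.9, 4.1, 4.0]
width: 0.008
[  9.8 197.5  38.4] [2.20440861 4.19155835 3.31868795]
```

```bash
python3 -m handwheel '[[0,[-0.03,0,0],[0,0,0]],[0,[-0.03,0,0],[0,0,0]],[0,[0,0,0],[0,0,0]]]'; python3 - <<'E'
from h import *
print(inbed(),B.T@state()[2]['force'])
from workcell import imaging
c=imaging.camera("side")
cv2.imwrite("pics/m5.png",cv2.resize(c["color"][190:265,240:340],(800,600),interpolation=cv2.INTER_CUBIC))
E
```

```text
clock: 13.6
tcp_pos: [0.4446, 0.2161, 0.2453]
eef_rot: [2.613, -0.001, 1.407]
force: [0.9, 4.4, 3.7]
width: 0.003
[  9.6 195.1  38.4] [2.02472623 4.48898808 3.14504731]
```

View pics/m5.png

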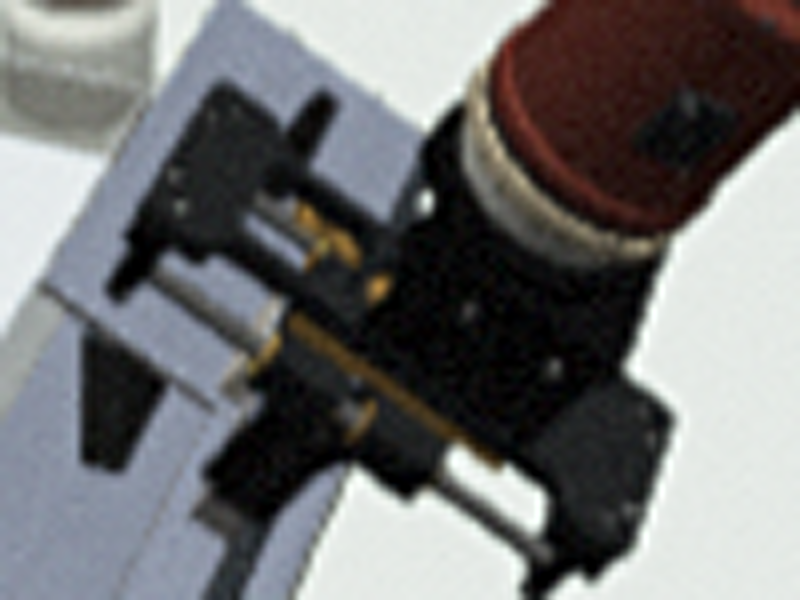

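```bash
for i in 1 2; do python3 -m handwheel '[[0,[-0.025,0,0],[0,0,0]],[0,[0,0,0],[0,0,0]]]' >/dev/null; python3 -c "
from h import *
print(inbed(),B.T@state()[2]['force'])"; done
```

```text
[  9.6 194.2  38.4] [2.21706116 5.08159547 2.5111465 ]
[  9.6 193.3  38.4] [2.59698726 5.00824382 3.57350129]
```

```bash
python3 -m handwheel '[[0,[-0.025,0,0],[0,0,0]],[0,[0,0,0],[0,0,0]]]' >/dev/null; python3 -c "
from h import *
print(inbed(),B.T@state()[2]['force'])"; python3 -m handwheel '[[0,[-0.025,0,0],[0,0,0]],[0,[0,0,0],[0,0,0]]]' >/dev/null; python3 -c "
from h import *
print(inbed(),B.T@state()[2]['force'])"
```

```text
[  9.6 192.3  38.4] [1.47005638 7.06944081 3.32846874]
[  9.6 191.6  38.4] [1.81091363 6.98885056 2.57444887]
```

```bash
python3 -m handwheel '[[0,[-0.025,0,0],[0,0,0]],[0,[0,0,0],[0,0,0]]]' >/dev/null; python3 -c "
from h import *
print(inbed(),B.T@state()[2]['force'])"
```

```text
[  9.7 191.4  38.6] [0.5252701  9.80704044 3.04005175]
```

```bash
python3 -m handwheel '[[0,[0.2,0,0],[0,0,0]],[0,[0.4,0,0],[0,0,0]],[0,[0,0,-0.5],[0,0,0]],[0,[0,0,-0.9],[0,0,0]],[0,[0,0,-0.9],[0,0,0]],[0,[0,-0.5,-0.6],[0,0,0]],[0,[0,-0.9,0],[0,0,0]],[0,[0,0,0],[0,0,0]],[0,[0,0,0],[0,0,0]]]'; python3 - <<'E'
from h import *
print(inbed(),B.T@state()[2]['force']);go(bedtip(-.045,.1025,.150),RB)
from workcell import imaging
c=imaging.camera("side");np.savez("side5.npz",**c);d=imaging.camera("top");np.savez("top5.npz",**d)
for n,c in(("s",c),("t",d)):
    Q=(cloud(c)-O)@B*1000;ok=c["range_z"]>0
    tb=ok&(Q[...,1]>150)&(Q[...,1]<225)&(Q[...,2]>32)&(Q[...,2]<66)&(abs(Q[...,0]-9)<25)
    print(n,"tab",tb.sum(),np.percentile(Q[tb],[3,50,97],axis=0).round(1) if tb.any() else "")
    g=cv2.cvtColor(c["color"],cv2.COLOR_BGR2GRAY);m=ok&(abs(Q[...,0]-45)<45)&(abs(Q[...,1])<37)&(Q[...,2]>17)&(Q[...,2]<33)&(g<70);print("ridge",m.sum(),np.median(Q[m],0).round(1))
cv2.imwrite("pics/m6.png",np.hstack([cv2.resize(d["color"][165:240,170:270],(400,300),interpolation=cv2.INTER_CUBIC),cv2.resize(np.load("side5.npz")["color"][180:255,245:345],(400,300),interpolation=cv2.INTER_CUBIC)]))
E
```

```text
clock: 15.55
tcp_pos: [0.3414, 0.2518, 0.3158]
eef_rot: [2.616, 0.003, 1.407]
force: [0.7, 0.7, 0.3]
width: 0.0
[-48.8 213.  153.3] [ 0.66135261  0.77591598 -0.0633315 ]
t 15.55 turn [0.014 0.014 0.012] shift after [-2.771  0.104  0.082] shift now-axes [-2.771  0.099  0.087] F [0.7 0.7 0.3] w 0.0
s tab 113 [[ -5.1 171.1  33.1]
 [  9.2 179.3  51.3]
 [ 23.9 181.7  63.4]]
ridge 52 [49.2  6.7 27.3]
t tab 51 [[ -6.1 170.9  35.2]
 [ 12.4 174.3  57.2]
 [ 24.1 180.4  64.9]]
ridge 86 [48.9 -4.7 25.5]
```

View pics/m6.png

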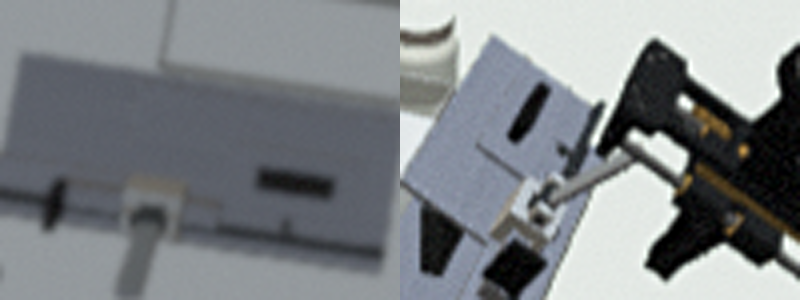

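```bash
python3 - <<'E'
from h import *
c=dict(np.load("top5.npz"));g=cv2.cvtColor(c["color"],cv2.COLOR_BGR2GRAY)
x0,x1,y0,y1=228,262,200,224;im=cv2.GaussianBlur(cv2.resize(g[y0:y1,x0:x1],None,fx=8,fy=8,interpolation=cv2.INTER_CUBIC),(0,0),4)
m=(im[:120]<68).astype(np.uint8);k=max(cv2.findContours(m,0,cv2.CHAIN_APPROX_NONE)[0],key=cv2.contourArea)[:,0]
W=[]
for a,b in k:
    o,d=ray(c,x0+(a+.5)/8-.5,y0+(b+.5)/8-.5);n=B[:,2];p=o+d*(((O+n*.026)-o)@n)/(d@n);W.append((B.T@(p-O)*1000)[:2])
print(cv2.minAreaRect(np.float32(W)))
o,d=ray(c,241.1,220.2);n=B[:,2];p=o+d*(((O+n*.01)-o)@n)/(d@n);print("pin",B.T@(p-O)*1000)
E
```

```text
((50.03386306762695, -4.446800231933594), (60.07527542114258, 20.050329208374023), 89.41669464111328)
pin [ 9.78577988 -1.16065375 10.        ]
```

```bash
python3 -m handwheel '[[0,[-0.5,0,0],[0,0,0]],[0,[-0.8,0,0],[0,0,0]],[0,[-0.8,0,0],[0,0,0]],[0,[-0.67,0,0],[0,0,0]],[0,[0,0,0.5],[0,0,0]],[0,[0,0,0.7],[0,0,0]],[0,[0,0,0.65],[0,0,0]],[0,[0,0,0],[0,0,0]]]'; python3 -c "
from h import *
print(inbed(),B.T@state()[2]['force']);go(bedtip(.055,.1025,.078),RB)"
```

```text
clock: 16.45
tcp_pos: [0.361, 0.1355, 0.2503]
eef_rot: [2.62, 0.003, 1.404]
force: [-1.6, -0.6, -0.8]
width: 0.004
[-49.1 101.2  77.4] [-1.68472731 -0.87483809  0.0798031 ]
t 16.45 turn [-0.015  0.026 -0.008] shift after [ 0.016  2.593 -0.015] shift now-axes [ 0.019  2.593 -0.02 ] F [-1.6 -0.6 -0.8] w 0.004
```

```bash
python3 -m handwheel '[[0,[0.02,0.3,0],[0,0,0]],[0,[0,0.3,0],[0,0,0]],[0,[0,0.25,0],[0,0,0]],[0,[0,0.25,0],[0,0,0]],[0,[0,0,0],[0,0,0]]]'; python3 -c "
from h import *
print(inbed(),B.T@state()[2]['force'])"
```

```text
clock: 16.95
tcp_pos: [0.3995, 0.1314, 0.2766]
eef_rot: [2.612, -0.001, 1.407]
force: [-3.3, 0.9, 0.4]
width: 0.003
[ -1.1 104.3  80.9] [-2.67816105  0.32976387  2.05915989]
```

```bash
python3 -m handwheel '[[0,[0,0.25,0.05],[0,0,0]],[0,[0,0.25,0],[0,0,0]],[0,[0,0.25,0],[0,0,0]],[0,[0,0.25,0],[0,0,0]],[0,[0,0.25,0],[0,0,0]],[0,[0,0.2,0],[0,0,0]],[0,[0,0,0],[0,0,0]],[0,[0,0,0],[0,0,0]]]'; python3 -c "
from h import *
print(inbed(),B.T@state()[2]['force'])"
```

```text
clock: 17.75
tcp_pos: [0.4491, 0.123, 0.3029]
eef_rot: [2.614, -0.001, 1.407]
force: [-0.2, -0.1, 0.1]
width: 0.007
[ 55.4 103.9  78.5] [-0.07937591 -0.1410696   0.12490993]
```

```bash
python3 -m handwheel '[[0,[0,0,-0.5],[0,0,0]],[0,[0,0,-1],[0,0,0]],[0,[0,-0.5,-1],[0,0,0]],[0,[0,-1,-0.5],[0,0,0]],[0,[0,-1,0],[0,0,0]],[0,[0,-1,0],[0,0,0]],[0,[0,-1,0],[0,0,0]],[0,[0,0,0],[0,0,0]],[0,[0,0,0],[0,0,0]],[0,[0,0,0],[0,0,0]]]'; python3 - <<'E'
from h import *
from workcell import imaging
d=imaging.camera("top");c=imaging.camera("side")
for n,c_ in(("s",c),("t",d)):
    Q=(cloud(c_)-O)@B*1000;ok=c_["range_z"]>0
    lv=ok&(abs(Q[...,1]-102.5)<9)&(Q[...,2]>35)&(Q[...,2]<110)&(Q[...,0]>35)&(Q[...,0]<110)
    print(n,"lever",lv.sum());
    if lv.sum()>5:
        q=Q[lv];k=np.polyfit(q[:,0],q[:,2],1);print("slope deg",np.degrees(np.arctan(k[0])),q.max(0).round(1))
    tb=ok&(Q[...,1]>150)&(Q[...,1]<225)&(Q[...,2]>32)&(Q[...,2]<66)&(abs(Q[...,0]-9)<25)
    print("tab",np.percentile(Q[tb],[3,50,97],axis=0).round(1) if tb.any() else "")
    g=cv2.cvtColor(c_["color"],cv2.COLOR_BGR2GRAY);m=ok&(abs(Q[...,0]-45)<45)&(abs(Q[...,1])<37)&(Q[...,2]>17)&(Q[...,2]<33)&(g<70);print("ridge",m.sum(),np.median(Q[m],0).round(1) if m.any() else "")
cv2.imwrite("pics/m7.png",np.hstack([cv2.resize(d["color"][165:240,170:270],(400,300),interpolation=cv2.INTER_CUBIC),cv2.resize(c["color"][180:255,245:345],(400,300),interpolation=cv2.INTER_CUBIC)]))
E
```

```text
clock: 18.75
tcp_pos: [0.2368, 0.159, 0.3158]
eef_rot: [2.616, 0.001, 1.407]
force: [1.1, 0.4, 0.2]
width: 0.006
s lever 111
slope deg 4.640779303837621 [ 98.5 111.   56.5]
tab [[ -5.3 172.1  34.2]
 [  9.1 179.1  51.5]
 [ 23.6 181.6  62.9]]
ridge 56 [48.8  4.4 27.7]
t lever 111
slope deg 3.3835817044873244 [ 97.5 111.4  59.5]
tab [[ -5.3 170.9  34.1]
 [ 13.  175.2  57.8]
 [ 23.5 180.4  64.8]]
ridge 89 [49.2 -3.5 24.3]
```

View pics/m7.png

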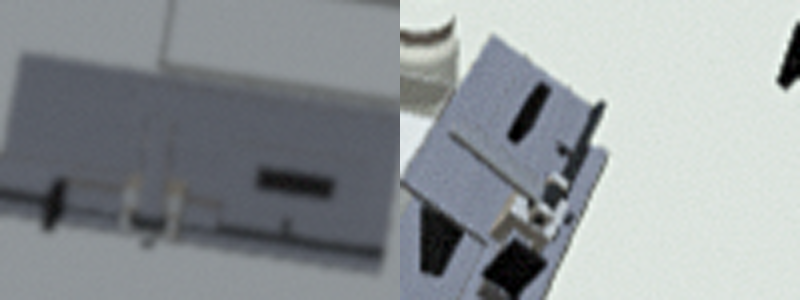

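```bash
python3 -c "
from workcell import sign_off; print(sign_off())"
```

```text
the job is handed in; nothing more can be done
None
```

I seated the blade, pushed the rod up against its end and closed the cam lever. I then backed the arm clear and handed the job in at about 19 s of the 56 s allowed; it gives no verdict.

**Blade:** I lowered its notch over the pin and slid it down until the ledge pushed back with 6.4 N, then let go. After the rod push, the ridge measured about 48 mm uphill once corrected to the pin, turned 0.6 deg. A plane fitted to the plate before the rod push was parallel to the bed.

**Rod:** I pushed the tab until the force rose from about 4.5 N to 9.8 N and the finger stopped moving. That means the rod is on the blade's end and the blade is up against the pin. The tab was in the same place, within measuring noise, after the lever closed.

**Lever:** it snapped over centre. The two cameras put it 4.6 and 3.4 deg off the bed; fully closed is 5 deg. Nothing was touching the arm at the end.

**Less certain:**
- **Sideways position:** the top camera puts the blade about 3.3 mm to the right of the pin (-y), but the notch's play only allows 2.5 mm. Either is within the 5.5 mm limit. The two cameras also differ by several mm in this direction, partly because the side camera sees the ridge's end face.
- **Rod contact:** I judged it from the force and the tab's travel; I never saw the two ends meet directly.
- **Other things on the table:** I did not measure them again at the end, but the planned paths kept clear of them.

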